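# Touch the earth stud, then start the board test

## Robot

A 7-joint arm with a two-finger parallel gripper is mounted at the origin on a cart in front of the work surface, level with it; the furniture and walls round the work are solid. World frame = base frame: x ahead of the robot, y to its left, z up, the work surface at z = 0. Lengths are in m, angles in rad, forces in N, time in s.
With the tool pointing down it reaches from about 0.425 to 0.875 m from the base axis. Payload 4.7 kg.
Tool frame: the origin (TCP) lies at the very end of the fingers, on their centre line; the grasp point (between the pads) lies 19 mm behind it; z points along the fingers, y is the line along which they close (so a half turn about z gives the same grasp; the last joint's range is limited). The gripper opens to 87 mm and grips with 3 to 60 N. Pads are 19 mm wide; open, the fingers measure 117 mm over their backs; the gripper's body (75 mm by 190 mm) begins 51 mm behind the grasp point.
Start: joints at [-1.24, 0.321, -0.07, 1.45, 0.023, 1.371, -0.057], TCP at [0.203, 0.618, 0.223] pointing down, gripper open.
Joint ranges: [-2.86, 2.86], [-0.3, 2.09], [-1.38, 1.24], [0.06, 2.45], [-1.56, 4.7], [0.09, 2.05], [-2.69, 2.69]. Speed limits (rad/s): [2.57, 2.57, 3.14, 3.14, 3.14, 3.14, 3.14].

## Interface

Orientations are given as a rotation vector (axis times angle).
In Python, from bench import get_state, get_image, get_calibration, close_job gives the robot as it stands.
- The arm moves only by the shell command python3 -m crank 'ROWS' [FORCE]. ROWS is JSON, a list of rows, each a list of 5 numbers: the opening, from 0 (shut) to 1 (fully open), then the shift along the world's x, y, z in units of 0.2 m (1.0 is 0.2 m), then the turn about the world's z in units of 2 pi rad (1.0 is 2 pi rad). A call has 1 to 5 rows; each row is the pose to reach, as a shift and turn from the pose commanded when the call began, turning the shorter way round; what a row does not reach only later rows make up. A row lasts 1/8 s, in which the tool goes at most 62.5 mm and 10.7 degrees, less where a joint would pass 70% of its speed; a pose out of reach is approached as far as the arm can. A call with a number of a shift or a turn outside -1 to 1 is refused whole. A call with a gripper value outside its range is refused whole. The fingers move at their own pace and stop on an object; FORCE is the grip in N (left out, the last holds). Time passes only in rows, so rows that repeat a pose let the fingers close. It gives the time, the measured TCP pose, the force, the opening and the grip force at its end, in the units of the state.
- get_state(): the state, without advancing time (a new reading comes with each control period).
- get_image(name): name is "side" or "top"; returns the picture (400x640x3 uint8, red, green, blue); there is no depth.
- get_calibration(name): a dict with "fovy" (degrees; the focal length in pixels is half the picture's height over the tangent of half this angle, whatever the lens; pixels are square), "cx", "cy" (the principal point, pixels), "k1" (the pictures are not rectified: a ray, as slopes to the right and down, at radius r is drawn at 1 + k1 r^2 times it, then the intrinsics apply), "R" (3x3) and "t" (3): a world point X has camera coordinates R X + t. Camera axes: x right, y down, z forward; pixel columns grow to the right and rows downward; lengths in m; the calibration is good to about 2 mm. A picture is of the moment at which its call begins. get_calibration takes no time and is no camera call.
- close_job(): hands the job in; it is judged then, once.
The state is a dict: "time": time; "joint_positions": joint angles; "qd": joint speeds; "joint_torque": joint torques, N m; "position": TCP position; "tool_rot": TCP orientation; "ft_force": force on the tool from outside, world axes, zero at the start; "torque": the same for the moment, N m; "grip_width": opening from 0.0 (shut) to 1.0 (fully open); "grip_force": force on a finger pad.
Only numpy, scipy, OpenCV 4.12 (cv2) and the standard library are available. Lean on these libraries where they do the work, as an engineer would, in place of code of your own. Each camera call takes 0.05 s, during which the arm holds its last target. There are 200 camera calls.

## Task

Start the test of the circuit board: with the fingertips, first touch the bare brass earth stud lightly from above so that it gives a little, and stay on it for a good second to discharge yourself; then lift off, press the green button of the test station fully in from above, gently, let it spring out again and draw the hand back at least 10 cm. Do not touch the red and black terminals, the yellow and red buttons or the board, and leave everything else lying where it is; nothing is to be gripped or picked up.

Things in the scene. Friction and masses are not known exactly. Their poses are not given: they have to be found in the camera images.
- station: fixed grey board test station, 170 mm deep (its x) by 230 mm wide (its y), top 30 mm above the table; carries the blue circuit board at its back and three push buttons in a row along its front, 72 mm apart, in any order. Origin on the table under the middle button; its x points from the buttons towards the board
- control_board: blue circuit board under test, 62x86x13 mm, fixed on stand-offs at the back of the station; centre 80 mm behind the row of buttons (station x), highest part about 50 mm above the table
- start_button_top (a point): centre of the top of the green start button's cap, 53 mm above the table when not pressed; moves down with the cap
- start_button (a joint): travel of the green start button in m: 0 out, 0.007 fully in; a spring returns it; starts to move at about 1.5 N, fully in at 5 N
- start_button_base: green (start) push button: cap 30 mm across, standing 11 mm above its black round housing (46 mm across, 12 mm high) on the front of the station; origin at the underside of the housing, on the button's axis, 30 mm above the table, cap top 53 mm above the table
- pause_button_base: yellow (leave alone) push button: cap 30 mm across, standing 11 mm above its black round housing (46 mm across, 12 mm high) on the front of the station; origin at the underside of the housing, on the button's axis, 30 mm above the table, cap top 53 mm above the table
- stop_button_base: red (leave alone) push button: cap 30 mm across, standing 11 mm above its black round housing (46 mm across, 12 mm high) on the front of the station; origin at the underside of the housing, on the button's axis, 30 mm above the table, cap top 53 mm above the table
- earth_block: fixed white earthing block, 80 mm (x) by 150 mm (y), 24 mm high, with the brass stud in its middle inside a blue ring (40 mm across, 4 mm high), and a red and a black terminal 53 mm to either side along its y. Origin on the table under the stud
- earth_stud_top (a point): centre of the domed top of the bare brass earth stud (26 mm across, standing 20 mm above the block, 44 mm above the table); moves down with the stud
- earth_stud (a joint): how far the sprung brass stud is pushed down, in m: 0 free, 0.010 at its stop; pushed down with 0.5 N at the start of its travel, 5 N at the stop; springs back
- red_terminal: red insulated terminal on the earthing block, 16 mm across; its top is 36 mm above the table, 8 mm below the stud's; origin on the block's top
- black_terminal: black insulated terminal on the earthing block, 16 mm across; its top is 36 mm above the table, 8 mm below the stud's; origin on the block's top
- solder_reel: blue reel of solder wire standing on its flange, 55 mm across, 40 mm high; a bystander; origin under its centre, on the table
- battery_9v: nine-volt battery standing upright, 18x26x48 mm; a bystander; origin under its centre, on the table
- tape_roll: roll of black tape lying flat, 68 mm across, 19 mm high; a bystander; origin under its centre, on the table
- screwdriver: blue-handled screwdriver lying down, 153 mm long; a bystander; origin under its centre, on the table
- screw_tub: clear screw tub with a red lid, 58 mm across, 53 mm high; a bystander; origin under its centre, on the table
- side_cutter: red-handled side cutter lying down, 134x49x13 mm; a bystander; origin under its centre, on the table
- hex_key: grey hex key lying down, 80x26x6 mm; a bystander; origin under its centre, on the table

How it is judged:
By the outcome, as a careful person would: the job done as asked, in the order asked, and still so for the second after the job is handed in, with the robot touching nothing.
It also fails if it takes over 48 s, if anything falls off the work surface, if the arm or the gripper's body presses on something with over 40 N, if the wrist force passes 120 N, or if a joint passes its speed limit or range.

## Working session

There is one attempt and no reset: what is moved stays moved. The work goes in short steps, Python scripts to look and compute and a shell command to move; the robot and the scene stay as the last step left them, time stands still between calls to the robot, and variables do not carry over. Pictures are saved under pics/ and viewed, at most 10 in all, crops included, and the job is handed in when it is done.

```bash
mkdir -p pics
cat > h.py <<'E'
import numpy as np, cv2
from bench import *
def cal(n):
    c=get_calibration(n); f=200/np.tan(np.radians(c["fovy"])/2)
    return f,c["cx"],c["cy"],c["k1"],np.array(c["R"]),np.array(c["t"])
def ray(n,u,v):
    f,cx,cy,k,R,t=cal(n); d=np.array([(u-cx)/f,(v-cy)/f]); s=d.copy()
    for _ in range(30): s=d/(1+k*(s@s))
    return -R.T@t, R.T@np.array([s[0],s[1],1])
def plane(n,u,v,z):
    o,d=ray(n,u,v); return o+d*(z-o[2])/d[2]
def proj(n,X):
    f,cx,cy,k,R,t=cal(n); p=R@np.array(X)+t; s=p[:2]/p[2]; s=s*(1+k*(s@s)); return s*f+[cx,cy]
E
python3 - <<'E'
from h import *
for n in("top","side"):
    im=get_image(n); cv2.imwrite(f"pics/{n}0.png",im[:,:,::-1]); np.save(n+"0.npy",im); print(n,cal(n)[:4],ray(n,320,200))
s=get_state();print(s["time"],s["position"],s["tool_rot"],s["ft_force"],s["grip_width"])
E
```

```text
top (np.float64(459.0306629203167), 314.66522069344325, 196.17836111155142, -0.12955428685163128) (array([0.44983052, 0.30445031, 1.39558682]), array([ 0.06009329, -0.00739699, -0.99826774]))
side (np.float64(474.9968544673551), 320.4614443898978, 196.1569054923452, -0.00809285430001642) (array([0.01930451, 1.1769059 , 0.88759412]), array([ 0.40717304, -0.64841049, -0.64330425]))
0.1 [0.20233934 0.61717205 0.22156443] [-4.95437417e-01 -3.10205743e+00  2.72740567e-03] [0.18598144 0.4931096  1.04775452] 0.9997945828221715
```

View pics/top0.png

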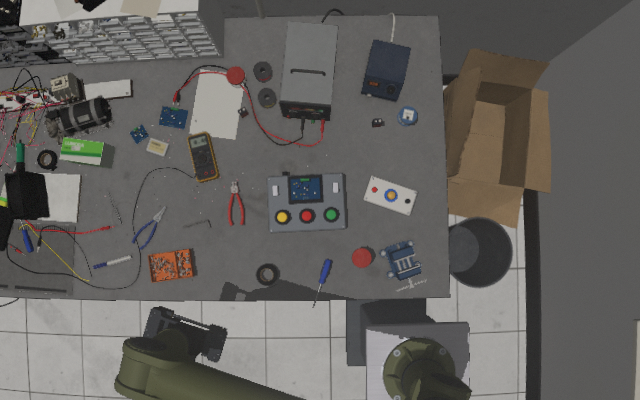

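View pics/side0.png

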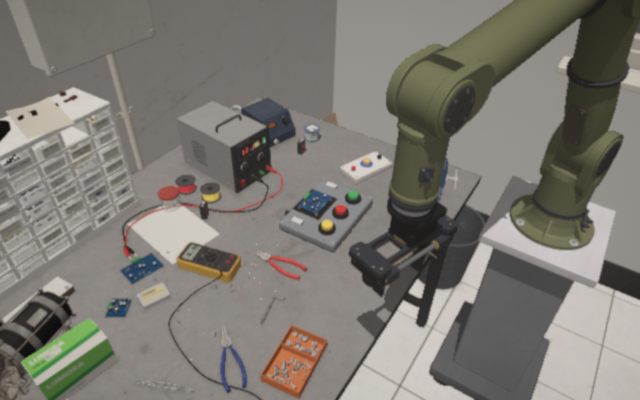

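The top view shows the station with yellow (282,216), red (307,215) and green (331,214) buttons. The earth block is at (391,195), with its stud in a blue ring. The side view shows green at (353,197) and the stud at (367,162).

Run:
```python
from h import *
def blobs(n,name,lo,hi,box):
    im=np.load(n+"0.npy"); hsv=cv2.cvtColor(im,cv2.COLOR_RGB2HSV); m=cv2.inRange(hsv,lo,hi)
    x0,y0,x1,y1=box; k=np.zeros_like(m); k[y0:y1,x0:x1]=m[y0:y1,x0:x1]
    _,_,st,c=cv2.connectedComponentsWithStats(k)
    r=[(s[4],s[:4].tolist(),p.round(1).tolist()) for s,p in zip(st[1:],c[1:]) if s[4]>=12]; r.sort(key=lambda a:-a[0])
    print(n,name,r[:3]); return [np.array(a[2]) for a in r]
C={"green":((45,90,50),(85,255,255)),"yellow":((18,110,90),(35,255,255)),"red":((0,150,80),(6,255,255)),"blue":((100,100,60),(130,255,255))}
B={"top":((268,200,346,232),(365,175,418,216)),"side":((310,180,372,245),(340,150,392,180))}
P={}
for n in B:
    for k in("green","yellow","red"):
        b=blobs(n,k,*C[k],B[n][0])
        if b: P[n,k]=b[0]; print(plane(n,*b[0],.05).round(4))
    for k in("yellow","blue","red"):
        b=blobs(n,"E"+k,*C[k],B[n][1])
        if b: P[n,"E"+k]=b[0]; print(plane(n,*b[0],{"yellow":.042,"blue":.028,"red":.034}[k]).round(4))
for k in("green","yellow","red","Eyellow","Eblue","Ered"):
    if ("top",k) in P and ("side",k) in P:
        o,d=ray("top",*P["top",k]);q,e=ray("side",*P["side",k])
        s=np.linalg.lstsq(np.c_[d,-e],q-o,rcond=None)[0]; a=o+s[0]*d;b=q+s[1]*e
        print(k,((a+b)/2).round(4),"gap",np.linalg.norm(a-b).round(4))
a=np.load("top0.npy")[150:290,255:425,::-1];b=np.load("side0.npy")[140:255,270:440,::-1]
cv2.imwrite("pics/crop.png",np.vstack([cv2.resize(a,(680,340),interpolation=2),cv2.resize(b,(380,257),interpolation=2) if 0 else cv2.copyMakeBorder(cv2.resize(b,(370,250),interpolation=2),0,0,0,310,0)]))
```

```text
top green [(np.int32(86), [326, 209, 10, 11], [330.7, 214.2])]
[0.4887 0.2637 0.05  ]
top yellow [(np.int32(86), [277, 212, 10, 10], [281.6, 216.6])]
[0.4836 0.4078 0.05  ]
top red [(np.int32(76), [302, 211, 10, 10], [306.1, 215.4])]
[0.4862 0.3358 0.05  ]
top Eyellow [(np.int32(48), [387, 191, 8, 8], [390.7, 194.7])]
[0.5442 0.0846 0.042 ]
top Eblue [(np.int32(61), [384, 189, 13, 13], [389.9, 195.1])]
[0.544  0.0847 0.028 ]
top Ered [(np.int32(16), [372, 187, 5, 5], [374.1, 189.3])]
[0.5615 0.1326 0.034 ]
side green [(np.int32(78), [348, 191, 11, 9], [352.6, 195.1])]
[0.4862 0.2636 0.05  ]
side yellow [(np.int32(108), [321, 220, 12, 11], [326.5, 225.2])]
[0.4805 0.4078 0.05  ]
side red [(np.int32(77), [335, 206, 11, 9], [340.1, 209.6])]
[0.4832 0.3357 0.05  ]
side Eyellow [(np.int32(26), [364, 159, 6, 5], [366.5, 161.0])]
[0.5383 0.0871 0.042 ]
side Eblue []
side Ered []
green [0.4877 0.2632 0.0492] gap 0.0023
yellow [0.4824 0.4072 0.0488] gap 0.0027
red [0.485  0.3352 0.049 ] gap 0.0027
Eyellow [0.5426 0.083  0.0382] gap 0.0042
```

View pics/crop.png

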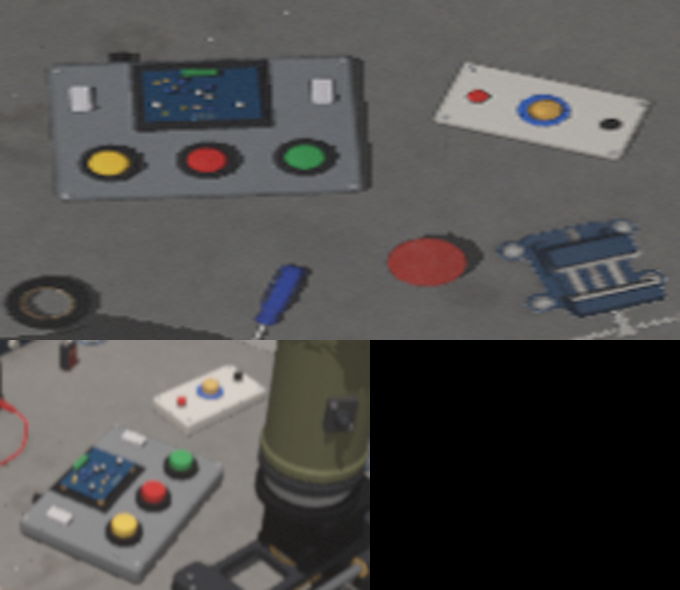

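The measurements agree: button spacing is 72 mm, the heights match, and the red terminal is 51 mm from the stud. The stud is at about (0.543, 0.085) and green at (0.488, 0.2635). I'll move over the stud with the fingers shut.

```bash
R='[[0,0.11,-0.17,0,0],[0,0.23,-0.36,0,0],[0,0.35,-0.55,0,0],[0,0.47,-0.73,0,0],[0,0.57,-0.89,0,0]]'
python3 -m crank '[[0,0.11,-0.17,0,0],[0,0.23,-0.36,0,0],[0,0.35,-0.55,0,0],[0,0.47,-0.73,0,0],[0,0.57,-0.89,0,0]]' 5
python3 -m crank '[[0,0.11,-0.17,0,0],[0,0.23,-0.36,0,0],[0,0.35,-0.55,0,0],[0,0.47,-0.73,0,0],[0,0.57,-0.89,0,0]]'
python3 -m crank '[[0,0.14,-0.22,0,0],[0,0.29,-0.44,0,0],[0,0.43,-0.67,0,0],[0,0.565,-0.88,0,0],[0,0.565,-0.88,0,0]]'
python3 - <<'E'
from h import *
s=get_state();print(s["time"],s["position"],s["tool_rot"],s["ft_force"],s["grip_width"])
E
```

```text
time: 0.72
position: [0.3174, 0.4378, 0.2222]
tool_rot: [-0.497, -3.102, 0.001]
ft_force: [0.8, 0.9, -0.3]
grip_width: 0.517
grip_force: 0.0
time: 1.35
position: [0.4312, 0.2599, 0.2223]
tool_rot: [-0.497, -3.102, 0.0]
ft_force: [0.0, -0.4, -0.3]
grip_width: 0.019
grip_force: 0.0
time: 1.98
position: [0.5448, 0.0804, 0.2223]
tool_rot: [0.508, 3.1, -0.004]
ft_force: [-0.4, 1.2, -0.4]
grip_width: 0.004
grip_force: 0.0
1.975 [0.54482753 0.08039443 0.22226066] [ 0.50826664  3.09958814 -0.00370316] [-0.39785805  1.20414994 -0.41389993] 0.0036865617803076537
```

```bash
python3 -m crank '[[0,0,0,-0.2,0],[0,0,0,-0.45,0],[0,0,0,-0.65,0],[0,0,0,-0.74,0],[0,0,0,-0.74,0]]'
python3 -m crank '[[0,0,0,0,0],[0,0,0,0,0]]'
python3 - <<'E'
from h import *
a=get_image("top");b=get_image("side")
s=get_state();print(s["time"],s["position"],s["ft_force"])
print(proj("side",s["position"]),proj("side",[.543,.085,.044]))
a=a[120:260,300:470,::-1];b=b[90:210,300:450,::-1]
cv2.imwrite("pics/c2.png",np.hstack([cv2.resize(a,(364,300),interpolation=2),cv2.resize(b,(375,300),interpolation=2)]))
E
```

```text
time: 2.6
position: [0.5426, 0.0862, 0.0738]
tool_rot: [-0.494, -3.1, 0.001]
ft_force: [0.2, -0.9, 1.0]
grip_width: 0.007
grip_force: 0.0
time: 2.85
position: [0.5448, 0.086, 0.0763]
tool_rot: [0.495, 3.1, 0.002]
ft_force: [-0.2, 0.2, 0.3]
grip_width: 0.008
grip_force: 0.0
2.95 [0.54434982 0.08586999 0.07580484] [ 0.36976607  1.10079302 -0.35762858]
[365.87353196 151.0726944 ] [365.55177253 159.65046745]
```

View pics/c2.png

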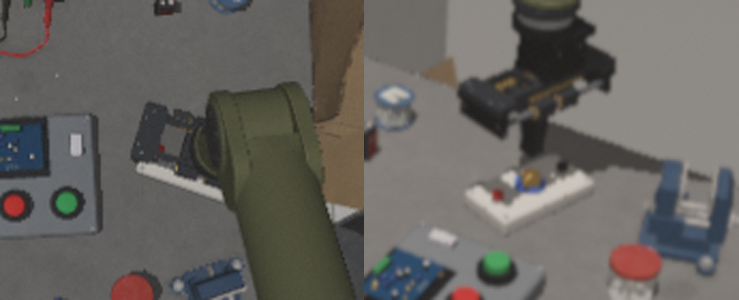

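The side crop shows the shut fingertips directly above the stud, at about pixel (368,152) against a projection of (366,151). I'll lower gently.

```bash
python3 -m crank '[[0,0,0,-0.05,0],[0,0,0,-0.1,0],[0,0,0,-0.13,0],[0,0,0,-0.145,0],[0,0,0,-0.155,0]]'
python3 -m crank '[[0,0,0,-0.01,0],[0,0,0,-0.015,0],[0,0,0,-0.02,0],[0,0,0,-0.02,0],[0,0,0,-0.02,0]]'
python3 - <<'E'
from h import *
for _ in range(6):
    get_image("side");s=get_state();print(s["time"],s["position"].round(4) if hasattr(s["position"],"round") else s["position"],s["ft_force"])
E
```

```text
time: 3.58
position: [0.5434, 0.0856, 0.0434]
tool_rot: [-0.496, -3.102, 0.0]
ft_force: [-0.3, -0.2, 0.8]
grip_width: 0.007
grip_force: 0.4
time: 4.2
position: [0.5436, 0.0856, 0.0397]
tool_rot: [0.495, 3.102, 0.0]
ft_force: [-1.7, -0.2, 2.6]
grip_width: 0.006
grip_force: 1.2
4.25 [0.5436 0.0857 0.0397] [-0.94542817  0.28088593  2.87391387]
4.3 [0.5436 0.0857 0.0397] [-2.08728481 -0.72663348  2.02544422]
4.35 [0.5436 0.0856 0.0397] [-1.8696673  -0.82686375  1.57467485]
4.4 [0.5436 0.0856 0.0397] [-1.97616872 -0.76686908  3.15726212]
4.45 [0.5436 0.0857 0.0397] [-1.08864002 -0.13658267  2.85834653]
4.5 [0.5436 0.0856 0.0396] [-0.80262086 -0.15693739  3.3854391 ]
```

Contact is confirmed: about 2.7 N at 4 mm deep. I'll hold it, then lift and go over to green.

```bash
python3 -m crank '[[0,0,0,0,0],[0,0,0,0,0],[0,0,0,0,0],[0,0,0,0,0],[0,0,0,0,0]]'
python3 -m crank '[[0,0,0,0,0],[0,0,0,0,0],[0,0,0,0,0],[0,0,0,0,0],[0,0,0,0,0]]'
python3 -m crank '[[0,0,0,0.05,0],[0,0,0,0.15,0],[0,0,0,0.3,0],[0,0,0,0.45,0],[0,0,0,0.5,0]]'
python3 -m crank '[[0,-0.07,0.22,0,0],[0,-0.15,0.46,0,0],[0,-0.22,0.69,0,0],[0,-0.27,0.86,0,0],[0,-0.28,0.8875,0,0]]'
python3 -m crank '[[0,0,0,-0.12,0],[0,0,0,-0.24,0],[0,0,0,-0.32,0],[0,0,0,-0.35,0],[0,0,0,-0.35,0]]'
python3 - <<'E'
from h import *
b=get_image("side")
s=get_state();print(s["time"],s["position"],s["ft_force"],proj("side",s["position"]))
cv2.imwrite("pics/c3.png",cv2.resize(b[120:260,270:440,::-1],(680,560),interpolation=2))
E
```

```text
time: 5.12
position: [0.5436, 0.0856, 0.0396]
tool_rot: [0.496, 3.102, 0.0]
ft_force: [0.5, -1.6, 3.0]
grip_width: 0.004
grip_force: 1.2
time: 5.75
position: [0.5436, 0.0857, 0.0396]
tool_rot: [0.496, 3.102, 0.0]
ft_force: [-1.0, -1.0, 2.6]
grip_width: 0.0
grip_force: 1.2
time: 6.38
position: [0.5447, 0.0861, 0.1418]
tool_rot: [0.495, 3.099, 0.003]
ft_force: [0.5, 1.6, 0.5]
grip_width: 0.004
grip_force: 0.0
time: 7.0
position: [0.4855, 0.2662, 0.1386]
tool_rot: [-0.487, -3.102, 0.0]
ft_force: [1.0, 0.2, 0.6]
grip_width: 0.002
grip_force: 0.0
time: 7.62
position: [0.4877, 0.2628, 0.0695]
tool_rot: [-0.496, -3.102, 0.0]
ft_force: [0.6, -0.6, 0.1]
grip_width: 0.009
grip_force: 0.0
7.675 [0.48800958 0.26312152 0.0700615 ] [ 0.59336424  0.19440224 -1.2352238 ] [352.584563   189.16743362]
```

View pics/c3.png

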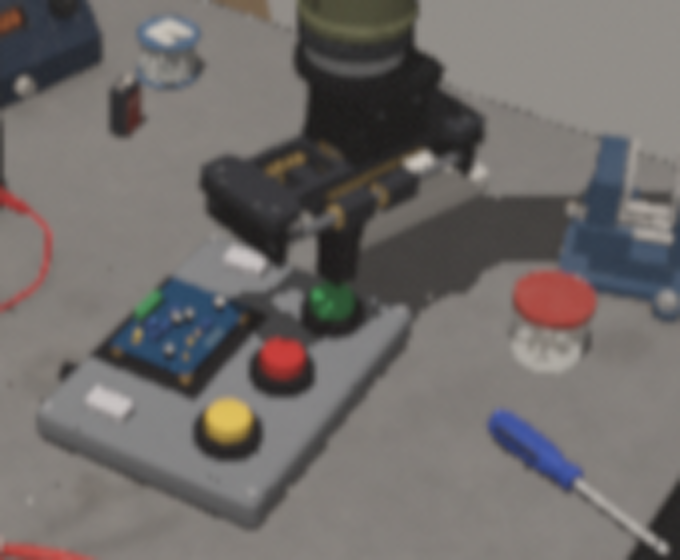

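The fingertips are centred over the green cap. Now I'll press slowly.

```bash
python3 -m crank '[[0,0,0,-0.03,0],[0,0,0,-0.06,0],[0,0,0,-0.08,0],[0,0,0,-0.09,0],[0,0,0,-0.1,0]]'
python3 -m crank '[[0,0,0,-0.005,0],[0,0,0,-0.01,0],[0,0,0,-0.015,0],[0,0,0,-0.02,0],[0,0,0,-0.02,0]]'
python3 - <<'E'
from h import *
F=[]
for _ in range(6):
    get_image("side");s=get_state();F.append(np.r_[s["position"],s["ft_force"]])
print(s["time"],np.mean(F,0).round(4))
E
```

```text
time: 8.3
position: [0.4874, 0.2632, 0.0497]
tool_rot: [-0.495, -3.102, 0.0]
ft_force: [-1.9, -1.2, 3.6]
grip_width: 0.007
grip_force: 1.6
time: 8.93
position: [0.4874, 0.2632, 0.0464]
tool_rot: [-0.496, -3.102, -0.0]
ft_force: [-5.1, -2.4, 9.4]
grip_width: 0.007
grip_force: 4.7
9.225 [ 0.4874  0.2632  0.0464 -4.2917 -1.987   9.1963]
```

9 N is well past the 5 N of full travel, so the button is at its stop. I'll release and withdraw.

```bash
python3 -m crank '[[0,0,0,0.02,0],[0,0,0,0.05,0],[0,0,0,0.15,0],[0,0,0,0.35,0],[0,0,0,0.6,0]]'
python3 -m crank '[[0,0,0,0.2,0],[0,0,0,0.35,0],[0,0,0,0.4,0],[0,0,0,0.4,0],[0,0,0,0.4,0]]'
python3 - <<'E'
from h import *
a=get_image("top");b=get_image("side")
s=get_state();print(s["time"],s["position"],s["ft_force"])
cv2.imwrite("pics/c4.png",np.vstack([cv2.resize(a[150:300,130:430,::-1],(600,300)),cv2.resize(b[120:270,200:500,::-1],(600,300))]))
E
```

```text
time: 9.85
position: [0.4872, 0.2628, 0.1657]
tool_rot: [-0.496, -3.102, 0.002]
ft_force: [0.5, 0.3, -0.8]
grip_width: 0.006
grip_force: 0.0
time: 10.48
position: [0.4868, 0.2628, 0.2438]
tool_rot: [-0.495, -3.1, 0.003]
ft_force: [0.2, 0.2, 0.2]
grip_width: 0.008
grip_force: 0.0
10.575 [0.48690988 0.26282039 0.2439856 ] [-0.36173684 -0.04706681 -0.63092312]
```

View pics/c4.png

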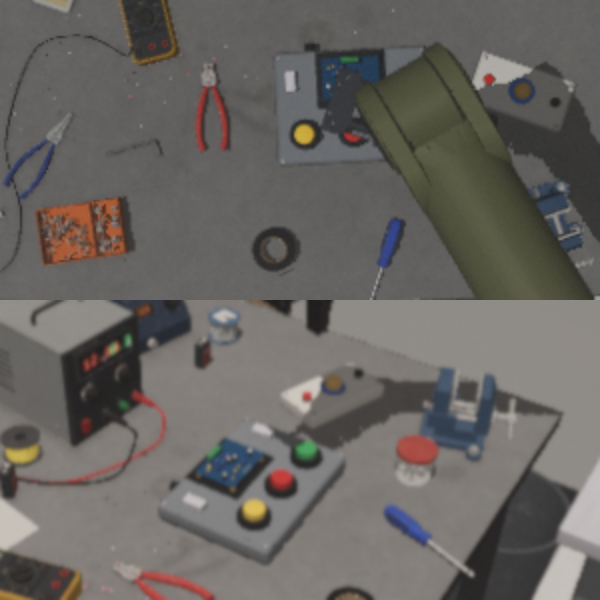

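The green button is out again, nothing else has moved, and the hand is about 20 cm clear.

```bash
python3 -c "from bench import *;print(close_job())"
```

```text
the job is handed in; nothing more can be done
None
```

The job is handed in: the stud was touched at about 2.7 N for over 1.5 s, then the green button was pressed to its stop and released, and the hand was drawn back about 20 cm at 10.6 s; in the last pictures nothing else had moved.

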